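# Zero the coolant clarity gauge with the windowed reference cell

### The arm

A 7-joint arm with a two-finger parallel gripper is mounted at the origin on the work surface. World frame = base frame: x ahead of the robot, y to its left, z up, the work surface at z = 0. Lengths are in m, angles in degrees, forces in N, time in s.
With the tool pointing down it reaches from about 0.425 to 0.875 m from the base axis. Payload 4.7 kg.
Tool frame: the origin (TCP) lies on the centre line of the jaws, within the pads' length; the fingertips stand 25 mm ahead of it and the grasp point (between the pads) lies 6 mm ahead of it; z points along the fingers, y is the direction in which the jaws open and shut (so a half turn about z gives the same grasp; the last joint's range is limited). The gripper opens to 87 mm and grips with 3 to 60 N. Pads are 19 mm wide; open, the fingers measure 117 mm over their backs; the gripper's body (75 mm by 190 mm) begins 51 mm behind the grasp point.
Start: joints at [-62.275, 18.392, -4.016, 83.108, 1.295, 78.541, -3.26], TCP at [0.294, 0.58, 0.248] pointing down, gripper open.
Joint ranges: [-163.93, 163.93], [-17.29, 119.83], [-79.2, 71.16], [3.27, 140.29], [-89.18, 269.18], [5.43, 117.66], [-154.24, 154.24]. Speed limits (degrees/s): [147.25, 147.25, 180, 180, 180, 180, 180].

### API

Orientations are given as [roll, pitch, yaw] about the fixed x, y, z axes, in that order (R = Rz(yaw) Ry(pitch) Rx(roll)).
In Python, from cell import env gives the robot as it stands.
- The arm moves only by the shell command python3 -m creep 'ROWS' [OPENING] [FORCE]. ROWS is JSON, a list of rows, each an object of numbers: "tx", "ty", "tz": the shift along the tool's x, y, z in m; "rx", "ry", "rz": the turn, a rotation vector about the tool's x, y, z in degrees. In form: [{"tx": .., "ty": .., "tz": .., "rx": .., "ry": .., "rz": ..}, ...]. A call has 1 to 20 rows; each row shifts and turns the commanded pose from where the row before left it, along the tool's axes as they then stand; what a row does not reach is not made up. A row lasts 1/8 s, in which the tool goes at most 62.5 mm and 10.7 degrees, less where a joint would pass 70% of its speed; a pose out of reach is approached as far as the arm can. A call is refused whole if a number of a shift passes 0.0625 or a number of a turn 10.7, either way. A call with a gripper value outside its range is refused whole. OPENING is the finger opening in m, from 0 to 0.087, set as the call begins (- or left out, the last holds). The fingers move at their own pace and stop on an object; FORCE is the grip in N (left out, the last holds). Time passes only in rows, so rows that do not move let the fingers close. It gives the time, the measured TCP pose, the force and the opening at its end, in the units of the state.
- env.get_obs(): the state, without advancing time (a new reading comes with each control period).
- env.read_camera(name): name is "scene" or "top"; returns a dict with "pixels" (480x640x3 uint8, red, green, blue), "intrinsics" (3x3 intrinsics, pixels), "R" (3x3) and "t" (3): a world point X has camera coordinates R X + t. Camera axes: x right, y down, z forward; pixel columns grow to the right and rows downward; lengths in m; the calibration is good to about 2 mm. A picture is of the moment at which its call begins. There is no depth.
- env.sign_off(): hands the job in, once; it reports no verdict.
The state is a dict: "time_s": time; "qpos": joint angles; "joint_velocities": joint speeds; "effort": joint torques, N m; "tool_pos": TCP position; "tool_rot": TCP orientation; "force": force on the tool from outside, world axes, zero at the start; "wrist_torque": the same for the moment, N m; "grip_width": finger opening in m.
Only numpy, scipy, OpenCV 4.12 (cv2) and the standard library are available. Lean on these libraries where they do the work, as an engineer would, in place of code of your own. Each camera call takes 0.05 s, during which the arm holds its last target.

### The job

Zero the welding bench's coolant clarity gauge: take the empty windowed reference cell and stand it upright in the middle of the gauge's raised pad, between lamp and receiver, with its clear faces square to the light path so that the light shines straight through both windows. Set it down gently rather than dropping it, let go, and leave the steel block and the copper electrode where they stand.

Things in the scene. Friction and masses are not known exactly. Their poses are not given: they have to be found in the camera images.
- cell_center (a point): Centre (half-way up) of the loose reference cell, upright on the bench: aluminium frame 30 (x) by 52 (y) by 80 mm tall (z up), 0.15-0.31 kg, with a brass plug 16 mm across and 8 mm high on top. The two wide faces (+x and -x, alike) are clear windows: one sees through it along x. The narrow ends (+y, -y) are solid. It may be gripped across the 52 mm or the 30 mm.
- seat (a point): Middle of the top of the fixed gauge's flat pad (60 mm in x, 80 mm in y), 18 mm above the bench, on a grey base plate 290 (x) by 110 mm, 10 mm thick. The light path runs along x, 40 mm above the pad, from the boxy grey lamp (-x end, 92 mm above the bench, lens 87 mm from here) to the round black receiver (+x end, 80 mm above the bench, front 95 mm from here). z up; the y sides are open.
- block_center (a point): Centre (half-way up) of a loose bystander: a plain solid steel block 30 x 52 x 65 mm tall, upright, no windows, no plug. Leave it alone.
- electrode_center (a point): Centre (half-way up) of a loose bystander: a round copper welding electrode standing on its foot, 40 mm across, 68 mm tall, tapering to a blunt tip at the top. Leave it alone.
Things that resemble listed ones, but are neither listed nor needed, are in the scene too. What is shaped like the part that bears cell_center but blue is not meant.

How it is judged (in metres and radians):
At the end, for the whole second after the job is handed in: The cell stands upright (within about 6 degrees) and at rest on the gauge's pad, its centre within 15 mm of the pad's middle seen from above, its clear faces square to the light path within 12 degrees (either clear face towards the lamp), and released (horizontal distance between cell_center and seat below 0.015 m and z of cell_center in the frame of seat between 0.034 and 0.046 m and angle between the x axis of cell_center and the x axis of seat, either way round below 0.21 rad and angle between cell_center's own z axis and vertical below 0.1 rad and linear speed of cell below 0.02 m/s); the robot touches nothing.
It fails at once if the steel block was moved by more than 20 mm (distance of block_center from where it was at the start of the episode above 0.02 m).
It fails at once if the copper electrode was moved by more than 20 mm (distance of electrode_center from where it was at the start of the episode above 0.02 m).
It fails at once if the cell was dropped (falls freely, out of the fingers, faster than 0.6 m/s: from about 20 mm or more) (linear speed of cell above 0.6 m/s and contact force between the fingers and cell below 0.1 N).
It also fails if it takes over 35 s, if anything falls off the work surface, if the arm or the gripper's body presses on something with over 40 N, if the wrist force passes 120 N, or if a joint passes its speed limit or range.

## Working session

There is one attempt and no reset: what is moved stays moved. The work goes in short steps, Python scripts to look and compute and a shell command to move; the robot and the scene stay as the last step left them, time stands still between calls to the robot, and variables do not carry over. Pictures are saved under pics/ and viewed, and the job is handed in when it is done.

```bash
ls; mkdir -p pics; python3 - <<'E'
from cell import env
import cv2,numpy as np
o=env.get_obs();print(o)
for n in("scene","top"):
    c=env.read_camera(n);cv2.imwrite(f"pics/{n}0.png",c["pixels"][:,:,::-1])
    print(n,c["intrinsics"].tolist(),np.round(c["R"],4).tolist(),np.round(c["t"],4).tolist())
E
```

```text
pics
{'time_s': 0.0, 'qpos': array([-62.27664389,  18.43855943,  -4.01479928,  83.17555352,
         1.29648879,  78.54024813,  -3.26049445]), 'joint_velocities': array([ 0.07831878,  0.04830371,  0.12077745, -0.01648156, -0.03162122,
       -0.06454512, -0.0087486 ]), 'effort': array([ 1.45057429e-04, -4.91286707e+01, -4.03881194e-01, -3.12531745e+01,
       -6.38139085e-02,  4.37336485e-02,  1.76155627e-04]), 'tool_pos': array([0.29406744, 0.57910643, 0.24646134]), 'tool_rot': array([-1.79890962e+02,  7.46249332e-03,  1.53085523e+02]), 'force': array([-0.19015047, -0.78320153,  0.23134948]), 'wrist_torque': array([-0.01922582,  0.04335494,  0.07128871]), 'grip_width': 0.08730208143030925}
scene [[574.1344132236194, 0.0, 324.297160973071], [0.0, 574.1344132236194, 251.4598331973012], [0.0, 0.0, 1.0]] [[-0.4873, 0.8732, 0.0025], [0.5647, 0.3173, -0.7619], [-0.6661, -0.3699, -0.6477]] [0.3048, -0.2661, 1.2534]
top [[569.4697454000917, 0.0, 311.6043754826598], [0.0, 569.4697454000917, 238.02780629551003], [0.0, 0.0, 1.0]] [[-0.0224, -0.9997, -0.0057], [-0.9973, 0.0227, -0.0704], [0.0705, 0.0041, -0.9975]] [-0.0209, 0.5544, 0.865]
```

View pics/scene0.png

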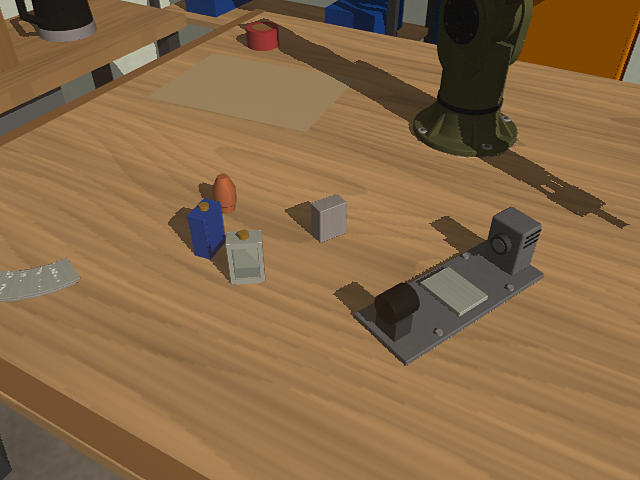

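View pics/top0.png

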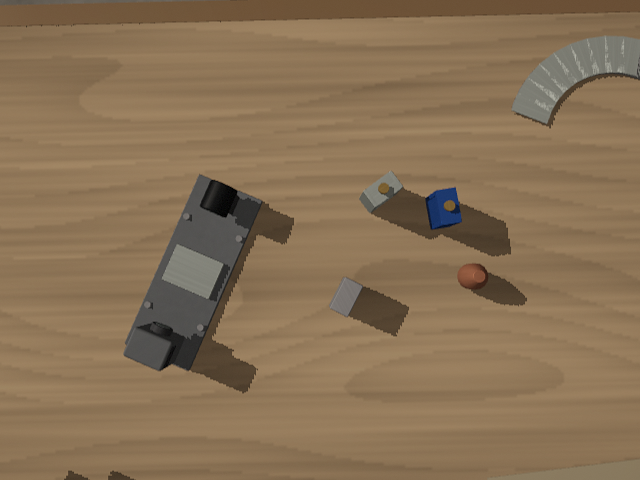

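Scene picture: clear silver cell with plug at (245,257), blue look-alike at (205,230), steel block at (329,218), electrode at (224,193), and the gauge pad at (453,290). In the top picture they are: cell (382,190), blue (444,208), block (347,297), electrode (472,276), pad (195,270), receiver (218,198), lamp (150,345).

Things that could be taken for the cell are the blue one (wrong colour) and the steel block (no plug or window). I choose the silver one with a brass plug and window. Next come the crop check and the measurements.

```bash
cat > h.py <<'E'
import cv2,numpy as np
def ray(c,uv,z):
    K,R,t=c["intrinsics"],np.array(c["R"]),np.array(c["t"])
    d=R.T@np.linalg.inv(K)@np.array([uv[0],uv[1],1.]);C=-R.T@t
    return C+d*(z-C[2])/d[2]
def proj(c,X):
    p=c["intrinsics"]@(np.array(c["R"])@np.array(X)+c["t"]);return p[:2]/p[2]
E
python3 - <<'E'
from cell import env
from h import *
s=env.read_camera("scene");t=env.read_camera("top")
a=cv2.resize(s["pixels"][190:300,180:290],(400,400),interpolation=cv2.INTER_NEAREST)
b=cv2.resize(t["pixels"][160:240,350:430],(400,400),interpolation=cv2.INTER_NEAREST)
cv2.imwrite("pics/crop1.png",np.hstack([a,b])[:,:,::-1])
c=cv2.resize(t["pixels"][170:380,110:270],(457,600),interpolation=cv2.INTER_NEAREST)
cv2.imwrite("pics/crop2.png",c[:,:,::-1])
hsv=cv2.cvtColor(t["pixels"],cv2.COLOR_RGB2HSV)
def blob(m,roi):
    z=np.zeros_like(m);u0,u1,v0,v1=roi;z[v0:v1,u0:u1]=m[v0:v1,u0:u1]
    cs,_=cv2.findContours(z,cv2.RETR_EXTERNAL,cv2.CHAIN_APPROX_NONE)
    return max(cs,key=cv2.contourArea)
# print hsv samples
for p in [(384,189),(370,193),(393,180),(366,205),(195,270),(175,260),(347,290),(345,310),(300,200),(160,300)]:print(p,hsv[p[1],p[0]])
E
```

```text
(384, 189) [ 19 153 120]
(370, 193) [ 27  19 131]
(393, 180) [ 30  18 128]
(366, 205) [30 19 93]
(195, 270) [ 27  20 130]
(175, 260) [ 27  19 131]
(347, 290) [ 13  19 118]
(345, 310) [ 11  17 118]
(300, 200) [ 16 100 140]
(160, 300) [20  9 82]
```

View pics/crop1.png

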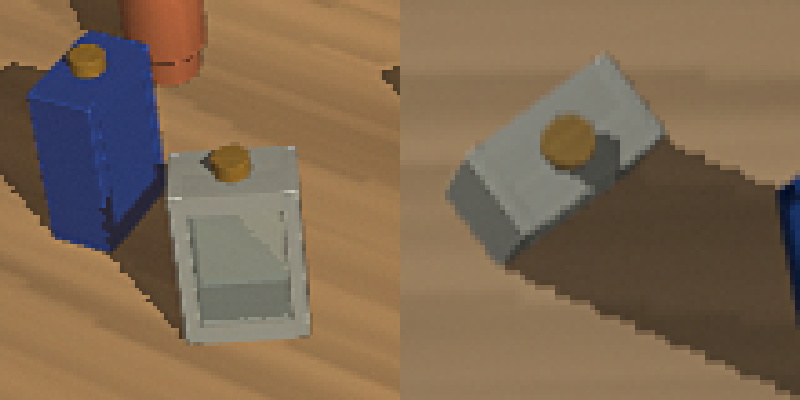

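View pics/crop2.png

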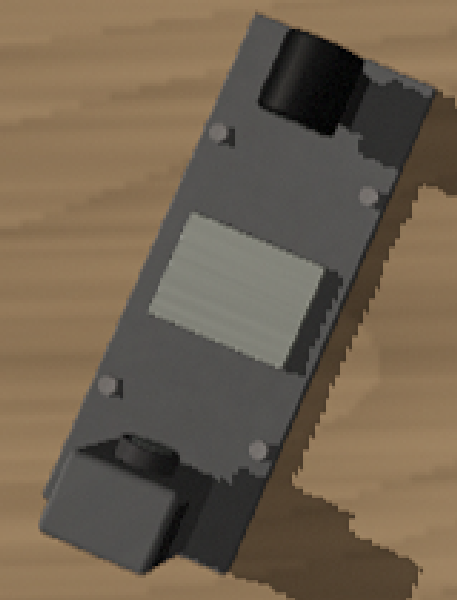

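The crop confirms it: silver frame, see-through window and brass plug, with blue only beside it. Now I measure the poses.

```bash
python3 - <<'E'
from cell import env
from h import *
s=env.read_camera("scene");t=env.read_camera("top")
hsv=cv2.cvtColor(t["pixels"],cv2.COLOR_RGB2HSV)
def hand(name,px,z):
    P=np.array([ray(t,p,z)[:2] for p in px]);ctr=P.mean(0)
    e=[np.linalg.norm(P[(i+1)%4]-P[i]) for i in range(4)]
    d=P[1]-P[0]+P[2]-P[3]; d2=P[2]-P[1]+P[3]-P[0]
    print(name,ctr.round(4),"edges mm",np.round(np.array(e)*1e3,1),"dir edge01",np.degrees(np.arctan2(d[1],d[0])).round(1),"edge12",np.degrees(np.arctan2(d2[1],d2[0])).round(1));return ctr
hand("cell",[(364,191),(391,170.4),(403,186.6),(374.4,207.4)],.08)
def maskrect(name,roi,z,lo,hi):
    u0,u1,v0,v1=roi;m=cv2.inRange(hsv,lo,hi);q=np.zeros_like(m);q[v0:v1,u0:u1]=m[v0:v1,u0:u1]
    q=cv2.morphologyEx(q,cv2.MORPH_OPEN,np.ones((3,3)))
    cs,_=cv2.findContours(q,cv2.RETR_EXTERNAL,cv2.CHAIN_APPROX_NONE);c=max(cs,key=cv2.contourArea)
    W=np.array([ray(t,p,z)[:2] for p in c[:,0,:]],np.float32)
    r=cv2.minAreaRect((W*1000).astype(np.float32));print(name,"mask",r,len(c))
maskrect("pad",(150,240,235,310),.018,(15,8,105),(40,40,255))
maskrect("cell",(350,415,165,215),.08,(18,8,105),(40,40,255))
hand("pad",[(177.2,244.2),(223.8,263.5),(209,298.8),(162.2,279.9)],.018)
print("plug",ray(t,(383.8,188.4),.088))
print("elec base/blue", ray(t,(472,276),.04),ray(t,(444,208),.08),"block",ray(t,(348,292),.065))
print("lamp",ray(t,(150,345),.09),"recv",ray(t,(219,197),.08))
# scene cross-check
for X in [(0,0,0)]:pass
# plug in scene px: crop scale 400/110
p=(180+231*110/400,190+150*110/400);print("plug from scene",ray(s,p,.088))
E
```

```text
cell [ 0.6189 -0.1393] edges mm [49.8 29.4 51.7 28.3] dir edge01 -54.6 edge12 -147.4
pad mask ((507.1699523925781, 153.22689819335938), (79.30261993408203, 59.922607421875), 65.76605224609375) 160
cell mask ((619.260009765625, -138.69964599609375), (29.443134307861328, 51.738704681396484), 35.58980941772461) 115
pad [0.506  0.1516] edges mm [78.9 58.9 78.6 59.8] dir edge01 -113.4 edge12 156.6
plug [ 0.61822513 -0.13928278  0.088     ]
elec base/blue [ 0.48945959 -0.27398138  0.04      ] [ 0.58878303 -0.22660408  0.08      ] block [ 0.47023939 -0.08507107  0.065     ]
lamp [0.40256605 0.19789843 0.09      ] recv [0.61243465 0.09972421 0.08      ]
plug from scene [ 0.61652299 -0.14017856  0.088     ]
```

Sizes agree with the spec (cell 29 x 52 mm, pad 79 x 60 mm, plug seen in both views within 2 mm).

- **Cell:** centre (0.619, -0.139), x axis at about 34.5°.
- **Pad:** centre (0.507, 0.1525), light axis at about -24.2°.

I'll grip across the 52 mm with tool yaw 34.5° and place at yaw -24.2°. First I turn by +118.6° about the tool z.

```bash
python3 -m creep '[{"rz":9.9},{"rz":9.9},{"rz":9.9},{"rz":9.9},{"rz":9.9},{"rz":9.9},{"rz":9.9},{"rz":9.9},{"rz":9.9},{"rz":9.9},{"rz":9.9},{"rz":9.7},{}]' 0.087 30
cat > go.py <<'E'
import sys,numpy as np
from scipy.spatial.transform import Rotation as Ro
from cell import env
def show(tgt,yaw):
    o=env.get_obs();R=Ro.from_euler('xyz',o["tool_rot"],degrees=True)
    T=Ro.from_euler('xyz',[180,0,yaw],degrees=True)
    print("t",round(o["time_s"],2),"pos",o["tool_pos"].round(4),"rot",o["tool_rot"].round(2),"q",o["qpos"].round(0),"F",o["force"].round(1),"w",round(o["grip_width"],4))
    print("shift now-frame",R.inv().apply(np.array(tgt)-o["tool_pos"]).round(4),"turn",(R.inv()*T).as_rotvec(degrees=True).round(2))
show(list(map(float,sys.argv[1:4])),float(sys.argv[4]))
E
python3 go.py 0.6187 -0.139 0.2 34.5
```

```text
t 0.3 pos [0.2942 0.5794 0.2472] rot [-179.97    0.    153.08] q [-62.  18.  -4.  83.   1.  79.  -3.] F [0.7 0.6 0.1] w 0.0873
shift now-frame [-0.6146 -0.4937  0.0475] turn [-2.0000e-02  4.0000e-02  1.1858e+02]$[0]: bad value
```

```bash
python3 -m creep '[{"tx":0,"ty":0,"tz":0,"rx":0,"ry":0,"rz":9.9},{"tx":0,"ty":0,"tz":0,"rx":0,"ry":0,"rz":9.9},{"tx":0,"ty":0,"tz":0,"rx":0,"ry":0,"rz":9.9},{"tx":0,"ty":0,"tz":0,"rx":0,"ry":0,"rz":9.9},{"tx":0,"ty":0,"tz":0,"rx":0,"ry":0,"rz":9.9},{"tx":0,"ty":0,"tz":0,"rx":0,"ry":0,"rz":9.9},{"tx":0,"ty":0,"tz":0,"rx":0,"ry":0,"rz":9.9},{"tx":0,"ty":0,"tz":0,"rx":0,"ry":0,"rz":9.9},{"tx":0,"ty":0,"tz":0,"rx":0,"ry":0,"rz":9.9},{"tx":0,"ty":0,"tz":0,"rx":0,"ry":0,"rz":9.9},{"tx":0,"ty":0,"tz":0,"rx":0,"ry":0,"rz":9.9},{"tx":0,"ty":0,"tz":0,"rx":0,"ry":0,"rz":9.7},{"tx":0,"ty":0,"tz":0,"rx":0,"ry":0,"rz":0}]' 0.087 30
python3 go.py 0.6187 -0.139 0.2 34.5
```

```text
time_s: 1.92
tool_pos: [0.2942, 0.5796, 0.2475]
tool_rot: [180.0, -0.0, 34.6]
force: [0.0, -0.3, -0.1]
grip_width: 0.0869
t 1.93 pos [0.2942 0.5796 0.2475] rot [179.99  -0.    34.59] q [ -74.   18.   11.   84.   -4.   78. -118.] F [ 0.  -0.3 -0.1] w 0.0869
shift now-frame [-0.1408  0.7758  0.0477] turn [ 0.01 -0.    0.09]
```

```bash
python3 -m creep '[{"tx":-0.0088,"ty":0.0485,"tz":0,"rx":0,"ry":0,"rz":0},{"tx":-0.0088,"ty":0.0485,"tz":0,"rx":0,"ry":0,"rz":0},{"tx":-0.0088,"ty":0.0485,"tz":0,"rx":0,"ry":0,"rz":0},{"tx":-0.0088,"ty":0.0485,"tz":0,"rx":0,"ry":0,"rz":0},{"tx":-0.0088,"ty":0.0485,"tz":0,"rx":0,"ry":0,"rz":0},{"tx":-0.0088,"ty":0.0485,"tz":0,"rx":0,"ry":0,"rz":0},{"tx":-0.0088,"ty":0.0485,"tz":0,"rx":0,"ry":0,"rz":0},{"tx":-0.0088,"ty":0.0485,"tz":0,"rx":0,"ry":0,"rz":0},{"tx":-0.0088,"ty":0.0485,"tz":0,"rx":0,"ry":0,"rz":0},{"tx":-0.0088,"ty":0.0485,"tz":0,"rx":0,"ry":0,"rz":0},{"tx":-0.0088,"ty":0.0485,"tz":0,"rx":0,"ry":0,"rz":0},{"tx":-0.0088,"ty":0.0485,"tz":0,"rx":0,"ry":0,"rz":0},{"tx":-0.0088,"ty":0.0485,"tz":0,"rx":0,"ry":0,"rz":0},{"tx":-0.0088,"ty":0.0485,"tz":0,"rx":0,"ry":0,"rz":0},{"tx":-0.0088,"ty":0.0485,"tz":0,"rx":0,"ry":0,"rz":0},{"tx":-0.0088,"ty":0.0485,"tz":0,"rx":0,"ry":0,"rz":0},{"tx":0,"ty":0,"tz":0,"rx":0,"ry":0,"rz":0},{"tx":0,"ty":0,"tz":0,"rx":0,"ry":0,"rz":0}]'
python3 go.py 0.6187 -0.139 0.061 34.5
```

```text
time_s: 4.18
tool_pos: [0.6175, -0.1392, 0.2472]
tool_rot: [-179.9, 0.0, 34.6]
force: [0.1, 0.6, 0.3]
grip_width: 0.0869
t 4.17 pos [ 0.6175 -0.1392  0.2472] rot [-179.94    0.     34.6 ] q [-24.  20.  44.  87. -14.  79. -34.] F [0.1 0.6 0.3] w 0.0869
shift now-frame [0.0011 0.0007 0.1862] turn [-0.06  0.    0.1 ]
```

```bash
python3 -m creep '[{"tx":0.001,"ty":0.0007,"tz":0.03,"rx":0,"ry":0,"rz":0},{"tx":0,"ty":0,"tz":0.03,"rx":0,"ry":0,"rz":0},{"tx":0,"ty":0,"tz":0.03,"rx":0,"ry":0,"rz":0},{"tx":0,"ty":0,"tz":0.02,"rx":0,"ry":0,"rz":0},{"tx":0,"ty":0,"tz":0,"rx":0,"ry":0,"rz":0}]'
python3 go.py 0.6187 -0.139 0.061 34.5
python3 - <<'E'
from cell import env
import cv2,numpy as np
a=env.read_camera("scene")["pixels"][130:310,130:370];b=env.read_camera("top")["pixels"][120:300,280:520]
cv2.imwrite("pics/pre.png",np.hstack([cv2.resize(i,(400,300)) for i in (a,b)])[:,:,::-1])
E
```

```text
time_s: 4.8
tool_pos: [0.618, -0.1382, 0.1363]
tool_rot: [-179.9, 0.1, 34.6]
force: [0.6, 0.2, -0.3]
grip_width: 0.0871
t 4.8 pos [ 0.618  -0.1382  0.1363] rot [-1.7987e+02  8.0000e-02  3.4610e+01] q [-23.  25.  42.  95. -18.  68. -32.] F [ 0.6  0.2 -0.3] w 0.0871
shift now-frame [0.0002 0.0013 0.0753] turn [-0.13  0.09  0.11]
```

View pics/pre.png

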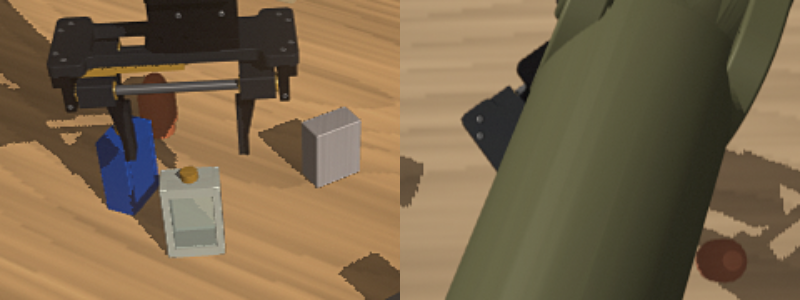

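The jaws straddle the cell: fingertips at crop (130,158) and (245,153), plug below their middle at (190,175). The left finger is in front of the blue one but far above its side. I go down and close.

```bash
python3 -m creep '[{"tx":0,"ty":0.001,"tz":0.015,"rx":0,"ry":0,"rz":0},{"tx":0,"ty":0,"tz":0.015,"rx":0,"ry":0,"rz":0},{"tx":0,"ty":0,"tz":0.015,"rx":0,"ry":0,"rz":0},{"tx":0,"ty":0,"tz":0.015,"rx":0,"ry":0,"rz":0},{"tx":0,"ty":0,"tz":0.015,"rx":0,"ry":0,"rz":0},{"tx":0,"ty":0,"tz":0,"rx":0,"ry":0,"rz":0},{"tx":0,"ty":0,"tz":0,"rx":0,"ry":0,"rz":0}]'
python3 go.py 0.6187 -0.139 0.061 34.5
python3 -m creep '[{"tx":0,"ty":0,"tz":0,"rx":0,"ry":0,"rz":0},{"tx":0,"ty":0,"tz":0,"rx":0,"ry":0,"rz":0},{"tx":0,"ty":0,"tz":0,"rx":0,"ry":0,"rz":0},{"tx":0,"ty":0,"tz":0,"rx":0,"ry":0,"rz":0},{"tx":0,"ty":0,"tz":0,"rx":0,"ry":0,"rz":0},{"tx":0,"ty":0,"tz":0,"rx":0,"ry":0,"rz":0},{"tx":0,"ty":0,"tz":0,"rx":0,"ry":0,"rz":0},{"tx":0,"ty":0,"tz":0,"rx":0,"ry":0,"rz":0}]' 0.03 30
```

```text
time_s: 5.78
tool_pos: [0.6197, -0.1408, 0.0629]
tool_rot: [180.0, -0.0, 34.5]
force: [0.3, -0.5, -0.5]
grip_width: 0.0868
t 5.78 pos [ 0.6197 -0.1408  0.0629] rot [ 1.7997e+02 -2.0000e-02  3.4480e+01] q [-21.  30.  40.  98. -21.  60. -29.] F [ 0.3 -0.5 -0.5] w 0.0868
shift now-frame [ 0.0002 -0.002   0.0019] turn [ 0.03 -0.02 -0.02]
time_s: 6.78
tool_pos: [0.6193, -0.1402, 0.0627]
tool_rot: [-180.0, -0.0, 34.5]
force: [-1.8, 2.4, 3.2]
grip_width: 0.0517
```

The grip stopped at 51.7 mm, which is the 52 mm face. Now I lift.

```bash
python3 -m creep '[{"tx":0,"ty":0,"tz":-0.01,"rx":0,"ry":0,"rz":0},{"tx":0,"ty":0,"tz":-0.02,"rx":0,"ry":0,"rz":0},{"tx":0,"ty":0,"tz":-0.03,"rx":0,"ry":0,"rz":0},{"tx":0,"ty":0,"tz":-0.03,"rx":0,"ry":0,"rz":0},{"tx":0,"ty":0,"tz":-0.03,"rx":0,"ry":0,"rz":0},{"tx":0,"ty":0,"tz":-0.03,"rx":0,"ry":0,"rz":0},{"tx":0,"ty":0,"tz":0,"rx":0,"ry":0,"rz":0},{"tx":0,"ty":0,"tz":0,"rx":0,"ry":0,"rz":0}]'
python3 - <<'E'
from cell import env
import cv2
cv2.imwrite("pics/lift.png",env.read_camera("scene")["pixels"][:,:,::-1])
E
python3 go.py 0.507 0.1525 0.2 -24.2
```

```text
time_s: 7.78
tool_pos: [0.6188, -0.1406, 0.2119]
tool_rot: [-180.0, 0.0, 34.5]
force: [-0.2, 0.3, -3.8]
grip_width: 0.0518
t 7.83 pos [ 0.6185 -0.1404  0.2112] rot [-1.7992e+02  8.0000e-02  3.4480e+01] q [-24.  21.  44.  90. -15.  75. -34.] F [ 0.4  0.7 -3.7] w 0.0521
shift now-frame [ 0.0739 -0.3046  0.0116] turn [-3.000e-02  1.200e-01  5.868e+01]
```

View pics/lift.png

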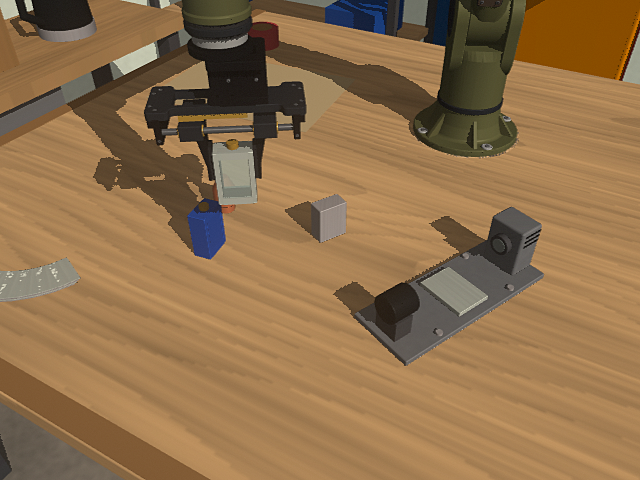

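The cell is held upright at (235,172), and the blue one, block and electrode are untouched. I carry it over the gauge, then turn.

```bash
python3 -m creep '[{"tx":0.0046,"ty":-0.019,"tz":0,"rx":0,"ry":0,"rz":0},{"tx":0.0074,"ty":-0.0304,"tz":0,"rx":0,"ry":0,"rz":0},{"tx":0.0074,"ty":-0.0304,"tz":0,"rx":0,"ry":0,"rz":0},{"tx":0.0074,"ty":-0.0304,"tz":0,"rx":0,"ry":0,"rz":0},{"tx":0.0074,"ty":-0.0304,"tz":0,"rx":0,"ry":0,"rz":0},{"tx":0.0074,"ty":-0.0304,"tz":0,"rx":0,"ry":0,"rz":0},{"tx":0.0074,"ty":-0.0304,"tz":0,"rx":0,"ry":0,"rz":0},{"tx":0.0074,"ty":-0.0304,"tz":0,"rx":0,"ry":0,"rz":0},{"tx":0.0074,"ty":-0.0304,"tz":0,"rx":0,"ry":0,"rz":0},{"tx":0.0074,"ty":-0.0304,"tz":0,"rx":0,"ry":0,"rz":0},{"tx":0.0027,"ty":-0.012,"tz":0,"rx":0,"ry":0,"rz":0},{"tx":0,"ty":0,"tz":0,"rx":0,"ry":0,"rz":7.3},{"tx":0,"ty":0,"tz":0,"rx":0,"ry":0,"rz":7.3},{"tx":0,"ty":0,"tz":0,"rx":0,"ry":0,"rz":7.3},{"tx":0,"ty":0,"tz":0,"rx":0,"ry":0,"rz":7.3},{"tx":0,"ty":0,"tz":0,"rx":0,"ry":0,"rz":7.4},{"tx":0,"ty":0,"tz":0,"rx":0,"ry":0,"rz":7.4},{"tx":0,"ty":0,"tz":0,"rx":0,"ry":0,"rz":7.4},{"tx":0,"ty":0,"tz":0,"rx":0,"ry":0,"rz":7.3},{"tx":0,"ty":0,"tz":0,"rx":0,"ry":0,"rz":0}]'
python3 go.py 0.507 0.1525 0.08 -24.2
python3 - <<'E'
from cell import env
import cv2,numpy as np
a=env.read_camera("scene")["pixels"];b=env.read_camera("top")["pixels"]
cv2.imwrite("pics/over.png",np.hstack([cv2.resize(i,(400,300)) for i in (a,b)])[:,:,::-1])
E
```

```text
time_s: 10.32
tool_pos: [0.5078, 0.1511, 0.2119]
tool_rot: [179.9, 0.0, -24.2]
force: [0.1, -0.3, -2.9]
grip_width: 0.0516
t 10.32 pos [0.5078 0.1511 0.2119] rot [ 1.7992e+02  1.0000e-02 -2.4220e+01] q [ -55.    5.   38.  104.   -3.   72. -130.] F [ 0.1 -0.3 -2.9] w 0.0516
shift now-frame [-0.0013 -0.0011  0.1319] turn [ 0.08  0.01 -0.02]
```

View pics/over.png

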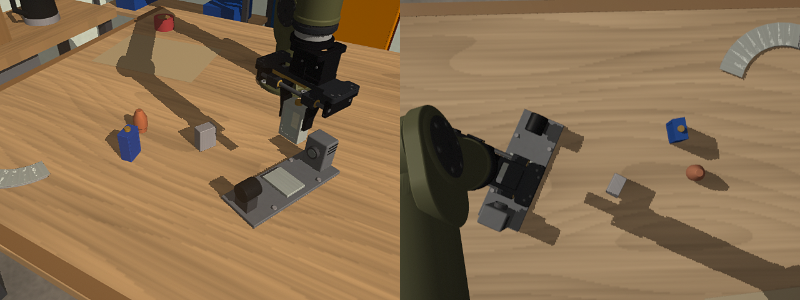

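The cell hangs over the gauge, aligned with it (scene half at (293,120), with the gripper along the pad's y in the top half). Contact is expected at TCP z ≈ 0.081. I lower it to about 8 mm above the pad and look.

```bash
python3 -m creep '[{"tx":-0.001,"ty":-0.001,"tz":0.02,"rx":0,"ry":0,"rz":0},{"tx":0,"ty":0,"tz":0.025,"rx":0,"ry":0,"rz":0},{"tx":0,"ty":0,"tz":0.025,"rx":0,"ry":0,"rz":0},{"tx":0,"ty":0,"tz":0.025,"rx":0,"ry":0,"rz":0},{"tx":0,"ty":0,"tz":0.018,"rx":0,"ry":0,"rz":0},{"tx":0,"ty":0,"tz":0.01,"rx":0,"ry":0,"rz":0},{"tx":0,"ty":0,"tz":0,"rx":0,"ry":0,"rz":0},{"tx":0,"ty":0,"tz":0,"rx":0,"ry":0,"rz":0}]'
python3 go.py 0.507 0.1525 0.081 -24.2
python3 - <<'E'
from cell import env
import cv2,numpy as np
a=env.read_camera("scene")["pixels"][170:370,340:560]
cv2.imwrite("pics/near.png",cv2.resize(a,(660,600),interpolation=cv2.INTER_CUBIC)[:,:,::-1])
E
```

```text
time_s: 11.42
tool_pos: [0.5081, 0.1538, 0.0904]
tool_rot: [-179.9, -0.1, -24.2]
force: [0.4, 0.4, -1.6]
grip_width: 0.052
t 11.43 pos [0.5081 0.1538 0.0904] rot [-1.7993e+02 -6.0000e-02 -2.4210e+01] q [ -53.   13.   37.  112.  -10.   58. -126.] F [ 0.4  0.4 -1.6] w 0.052
shift now-frame [-0.0005  0.0016  0.0094] turn [-0.07 -0.06 -0.01]
```

View pics/near.png

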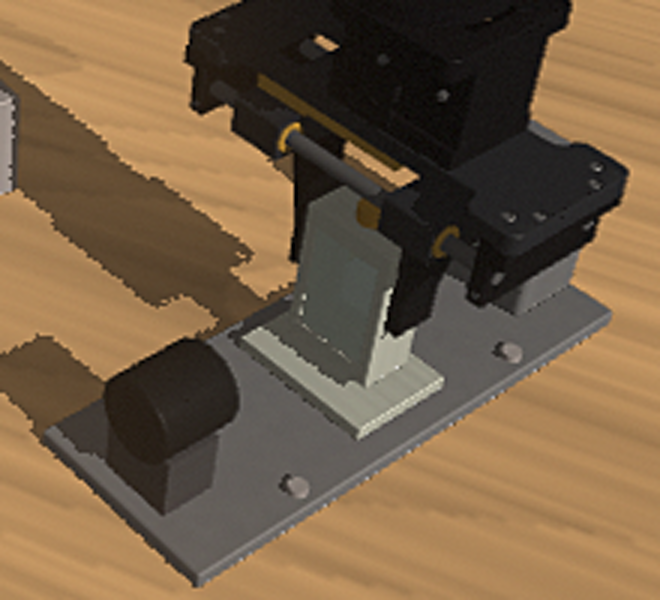

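The cell (base corner at (365,385)) hovers just over the pad, square to the pad edges and between lamp and receiver. I lower it slowly.

```bash
python3 -m creep '[{"tx":0,"ty":0.001,"tz":0.002,"rx":0,"ry":0,"rz":0},{"tx":0,"ty":0,"tz":0.002,"rx":0,"ry":0,"rz":0},{"tx":0,"ty":0,"tz":0.002,"rx":0,"ry":0,"rz":0},{"tx":0,"ty":0,"tz":0.001,"rx":0,"ry":0,"rz":0},{"tx":0,"ty":0,"tz":0.001,"rx":0,"ry":0,"rz":0},{"tx":0,"ty":0,"tz":0,"rx":0,"ry":0,"rz":0},{"tx":0,"ty":0,"tz":0,"rx":0,"ry":0,"rz":0}]'
python3 go.py 0.507 0.1525 0.081 -24.2
```

```text
time_s: 12.35
tool_pos: [0.507, 0.1527, 0.0816]
tool_rot: [-180.0, -0.0, -24.2]
force: [0.1, 1.1, -2.9]
grip_width: 0.0522
t 12.35 pos [0.507  0.1527 0.0816] rot [-1.7999e+02 -1.0000e-02 -2.4220e+01] q [ -53.   14.   37.  112.  -10.   57. -125.] F [ 0.1  1.1 -2.9] w 0.0522
shift now-frame [0.0001 0.0002 0.0006] turn [-0.01 -0.01 -0.02]
```

```bash
python3 -m creep '[{"tx":0,"ty":0,"tz":0.0007,"rx":0,"ry":0,"rz":0},{"tx":0,"ty":0,"tz":0,"rx":0,"ry":0,"rz":0},{"tx":0,"ty":0,"tz":0.0005,"rx":0,"ry":0,"rz":0},{"tx":0,"ty":0,"tz":0,"rx":0,"ry":0,"rz":0},{"tx":0,"ty":0,"tz":0,"rx":0,"ry":0,"rz":0}]'
```

```text
time_s: 12.98
tool_pos: [0.507, 0.1527, 0.0806]
tool_rot: [-180.0, 0.0, -24.2]
force: [-1.5, -0.9, 1.3]
grip_width: 0.0517
```

Fz went from -2.9 to +1.3 N, so the cell is on the pad. I release gently.

```bash
python3 -m creep '[{"tx":0,"ty":0,"tz":0,"rx":0,"ry":0,"rz":0},{"tx":0,"ty":0,"tz":0,"rx":0,"ry":0,"rz":0},{"tx":0,"ty":0,"tz":0,"rx":0,"ry":0,"rz":0},{"tx":0,"ty":0,"tz":0,"rx":0,"ry":0,"rz":0}]' 0.06 5
python3 -m creep '[{"tx":0,"ty":0,"tz":0,"rx":0,"ry":0,"rz":0},{"tx":0,"ty":0,"tz":0,"rx":0,"ry":0,"rz":0},{"tx":0,"ty":0,"tz":0,"rx":0,"ry":0,"rz":0},{"tx":0,"ty":0,"tz":0,"rx":0,"ry":0,"rz":0}]' 0.085
python3 -m creep '[{"tx":0,"ty":0,"tz":-0.01,"rx":0,"ry":0,"rz":0},{"tx":0,"ty":0,"tz":-0.02,"rx":0,"ry":0,"rz":0},{"tx":0,"ty":0,"tz":-0.03,"rx":0,"ry":0,"rz":0},{"tx":0,"ty":0,"tz":-0.03,"rx":0,"ry":0,"rz":0},{"tx":0,"ty":0,"tz":-0.03,"rx":0,"ry":0,"rz":0},{"tx":0,"ty":0,"tz":-0.03,"rx":0,"ry":0,"rz":0},{"tx":0,"ty":0,"tz":0,"rx":0,"ry":0,"rz":0}]'
python3 go.py 0.42 0.42 0.25 -24.2
```

```text
time_s: 13.48
tool_pos: [0.507, 0.1527, 0.0804]
tool_rot: [-180.0, -0.0, -24.2]
force: [0.7, -0.6, 0.4]
grip_width: 0.0595
time_s: 13.98
tool_pos: [0.5069, 0.1527, 0.0804]
tool_rot: [-180.0, -0.0, -24.2]
force: [0.8, -0.7, 0.1]
grip_width: 0.0838
time_s: 14.85
tool_pos: [0.5085, 0.153, 0.2334]
tool_rot: [-179.7, -0.2, -24.2]
force: [0.5, -0.7, -0.0]
grip_width: 0.0848
t 14.85 pos [0.5085 0.153  0.2334] rot [-179.72   -0.18  -24.23] q [ -56.    4.   38.  103.   -3.   74. -131.] F [ 0.5 -0.7 -0. ] w 0.0848
shift now-frame [-0.1903 -0.2072 -0.0162] turn [-0.28 -0.19 -0.03]
```

```bash
python3 -m creep '[{"tx":0,"ty":0,"tz":-0.005,"rx":0,"ry":0,"rz":-10},{"tx":0,"ty":0,"tz":-0.005,"rx":0,"ry":0,"rz":-10},{"tx":0,"ty":0,"tz":-0.005,"rx":0,"ry":0,"rz":-10},{"tx":0,"ty":0,"tz":0,"rx":0,"ry":0,"rz":-10},{"tx":0,"ty":0,"tz":0,"rx":0,"ry":0,"rz":-10},{"tx":0,"ty":0,"tz":0,"rx":0,"ry":0,"rz":-10},{"tx":0.011,"ty":-0.033,"tz":0,"rx":0,"ry":0,"rz":0},{"tx":0.011,"ty":-0.033,"tz":0,"rx":0,"ry":0,"rz":0},{"tx":0.011,"ty":-0.033,"tz":0,"rx":0,"ry":0,"rz":0},{"tx":0.011,"ty":-0.033,"tz":0,"rx":0,"ry":0,"rz":0},{"tx":0.011,"ty":-0.033,"tz":0,"rx":0,"ry":0,"rz":0},{"tx":0.011,"ty":-0.033,"tz":0,"rx":0,"ry":0,"rz":0},{"tx":0.011,"ty":-0.033,"tz":0,"rx":0,"ry":0,"rz":0},{"tx":0.011,"ty":-0.033,"tz":0,"rx":0,"ry":0,"rz":0},{"tx":0,"ty":0,"tz":0,"rx":0,"ry":0,"rz":0},{"tx":0,"ty":0,"tz":0,"rx":0,"ry":0,"rz":0}]'
python3 - <<'E'
from cell import env
from h import *
s=env.read_camera("scene");t=env.read_camera("top")
a=cv2.resize(s["pixels"][200:370,340:550],(400,324));b=cv2.resize(t["pixels"][170:380,110:270],(400,525),interpolation=cv2.INTER_NEAREST)
o=np.zeros((525,800,3),np.uint8);o[:324,:400]=a;o[:,400:]=b
cv2.imwrite("pics/final.png",o[:,:,::-1])
hsv=cv2.cvtColor(t["pixels"],cv2.COLOR_RGB2HSV)
m=cv2.inRange(hsv,(10,120,70),(25,255,255));m[:235]=0;m[310:]=0;m[:,:165]=0;m[:,240:]=0
n,l,st,ce=cv2.connectedComponentsWithStats(m)
for i in range(1,n):
    if st[i,4]>8:print(ce[i],st[i],ray(t,ce[i],.106))
print("expected plug px for pad centre",proj(t,[.507,.1525,.106]))
t0=cv2.imread("pics/top0.png")[:,:,::-1]
d=np.abs(t["pixels"].astype(int)-t0).sum(2)
print("block diff",d[275:320,328:365].mean(),"elec",d[262:290,456:490].mean())
E
```

```text
time_s: 16.85
tool_pos: [0.4242, 0.4172, 0.2446]
tool_rot: [179.9, 0.1, 35.7]
force: [0.7, -0.6, 0.3]
grip_width: 0.085
[178.69411765 269.37647059] [174 265  10  10  85] [0.50800958 0.15286959 0.106     ]
expected plug px for pad centre [178.96260946 270.09391915]
block diff 2.4684684684684686 elec 2.7521008403361344
```

View pics/final.png

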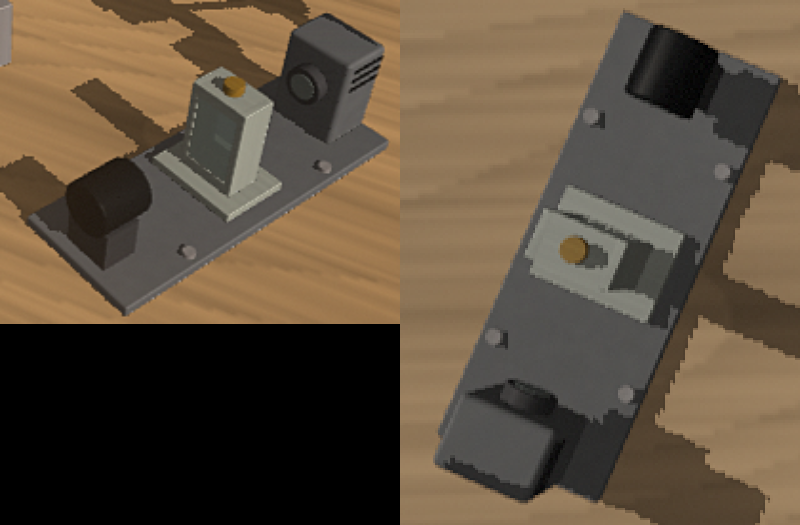

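The cell stands upright in the middle of the pad, with its edges parallel to the pad's and the window facing lamp and receiver. The plug is at top pixel (178.7,269.4), against (179.0,270.1) expected, so about 1 mm off. The arm is clear, and the block and electrode are unchanged.

```bash
python3 -c "
from cell import env
env.sign_off();print(env.get_obs()['time_s'])"
```

```text
the job is handed in; nothing more can be done
the job is handed in; nothing more can be done
```

I gripped the silver windowed cell across its 52 mm ends and carried it to the gauge. I lowered it onto the pad until the force reading showed contact, opened the jaws, moved the arm clear and handed the job in at about 17 s. No verdict was reported.

**Last checks:** the brass plug was about 1 mm from the pad's middle in the top view. In the pictures the cell stood upright with its edges parallel to the pad's, windows facing lamp and receiver; I judged that by eye and did not measure the final angle. The steel block and electrode were unchanged from the first top picture, and the jaws were open and well away.

**What failed or disagreed:**
- The first move command was refused because its rows left out zero values; nothing moved.
- The two estimates of the cell's starting angle differed by about 3°. I used 34.5°, and the result is well within the 12° allowed.

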